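# Load the polarimeter tube and push it home

## Robot

A 6-joint arm with a two-finger parallel gripper is mounted at the origin on the work surface. World frame = base frame: x ahead of the robot, y to its left, z up, the work surface at z = 0. Lengths are in m, angles in rad, forces in N, time in s.
With the tool pointing down it reaches from about 0.2 to 0.875 m from the base axis. Payload 3.4 kg.
Tool frame: the origin (TCP) lies midway between the tips of the shut fingers; the grasp point (between the pads) lies 19 mm behind it; z points along the fingers, y is the line along which they close (so a half turn about z gives the same grasp; the last joint's range is limited). The gripper opens to 94 mm and grips with 3 to 60 N. Pads are 16 mm wide; open, the fingers measure 119 mm over their backs; the gripper's body (75 mm by 177 mm) begins 78 mm behind the grasp point.
Start: joints at [1.229, 0.276, 1.505, -0, 1.361, -0.121], TCP at [0.126, 0.561, 0.205] pointing down, gripper open.
Joint ranges: [-2.89, 2.89], [-0.75, 2.08], [0.22, 2.7], [-1.18, 4.32], [0.11, 2.71], [-2.7, 2.7]. Speed limits (rad/s): [2.57, 2.57, 3.14, 3.14, 3.14, 3.14].

## Interface

Orientations are given as a 3x3 rotation matrix whose columns are the frame's x, y, z axes.
In Python, from bench import manip gives the robot as it stands.
- The arm moves only by the tool carry_out, never from a script. Its arguments are lists of equal length, an entry for each row: "xyz": the shift along the tool's x, y, z in cm, a list of three; "rotation": the turn, a rotation vector about the tool's x, y, z in degrees, a list of three. In form: {"xyz": [[tx, ty, tz], ...], "rotation": [[wx, wy, wz], ...]}. A call has 1 to 12 rows; each row is the pose to reach, as a shift and turn from the pose commanded when the call began, along the tool's axes at that moment; what a row does not reach only later rows make up. A row lasts 1/12 s, in which the tool goes at most 41.7 mm and 7.16 degrees, less where a joint would pass 70% of its speed; a pose out of reach is approached as far as the arm can. A call with a gripper value outside its range is refused whole. "claw" is the gripper's target within -1 to 1 (fully open at 1, half-way at 0, shut at -1), set as the call begins (left out, the last holds). The fingers move at their own pace and stop on an object; "force" is the grip in N (left out, the last holds). Time passes only in rows, so rows that repeat a pose let the fingers close. It gives the time, the measured TCP pose, the force, the opening and the grip force at its end, in the units of the state.
- manip.read_state(): the state, without advancing time (a new reading comes with each control period).
- manip.grab_frame(name): name is "scene" or "top"; returns the picture (400x640x3 uint8, blue, green, red); there is no depth.
- manip.camera_info(name): a dict with "mtx" (3x3 intrinsics, pixels), "extrinsics" (4x4, takes a point from camera to world coordinates). Camera axes: x right, y up, looking along -z (the intrinsics and any distortion apply to the point x, -y, -z); pixel columns grow to the right and rows downward; lengths in m; the calibration is good to about 2 mm. A picture is of the moment at which its call begins. camera_info takes no time and is no camera call.
- manip.close_job(): hands the job in; it is judged then, once.
Trained networks look in the newest picture that a camera, given by its name, has taken for a name from the list of things; names that differ only in an ending like _2 or _b are one class to them, and where a whole thing is asked for, a point or a joint stands for the part that bears it (a point fixed in the world has none). Each returns a list of dicts, best first, with "score" (0 to 1); they miss things now and then, are a little off and sometimes report something else, mostly with a low value. They report only what shows in the picture. A call takes as long as a camera call.
- manip.outline_of(thing, camera): "mask" (400x640 bool, what is visible of it) and "bbox" ([left, top, width, height] in pixels, round what is visible of it).
The state is a dict: "time": time; "joint_positions": joint angles; "qvel": joint speeds; "effort": joint torques, N m; "tcp_pos": TCP position; "tcp_rot": TCP orientation; "wrist_force": force on the tool from outside, world axes, zero at the start; "ft_torque": the same for the moment, N m; "grip_width": finger opening in m; "grasp_force": force on a finger pad.
Only numpy, scipy, OpenCV 4.12 (cv2) and the standard library are available. Lean on these libraries where they do the work, as an engineer would, in place of code of your own. Each camera call takes 0.05 s, during which the arm holds its last target. There are 200 camera calls.

## Task

Load the long sample tube into the polarimeter: take it from its rack, lay it gently into the open part of the V-shaped trough and let go of it. Then push it by its end along the trough and under the hood until you feel it bear against the stop pins, gently, as its end windows are glass and must not be pressed hard. Leave it lying there, fully home, and leave everything else on the bench where it is.

Things in the scene. Friction and masses are not known exactly. Their poses are not given: they have to be found in the camera images.
- long_tube: The long tube, 200 mm overall, 0.20 to 0.34 kg: glass barrel 20 mm in diameter, a steel cap 34 mm in diameter and 22 mm long with a flat end face on each end. A glass bulge (29 mm in diameter, 20 mm long) near one cap; the middle 90 mm is plain: grip there. It may go in either way round. Origin at its centre on the axis; x along the tube, end faces at x = -100 and +100 mm.
- short_tube: The short polarimeter tube in the other place of the rack, same diameters but only 110 mm long, caps 16 mm long; leave it. Origin at its centre, x along the tube.
- rack: White fixed rack 130 x 190 mm. The tubes lie along its x, axes 55 mm above the bench, at y = +42 and -42 mm; which lies where varies. Each barrel rests in two V saddles 8 mm thick, 32 mm either side of its middle, on cross bars 10 mm wide and 36 mm high; between these nothing is higher than 12 mm. Origin on the bench under its centre.
- polarimeter: White bench polarimeter, fixed, 545 x 170 mm. y runs along its trough, from the lamp housing (y -215 to -135 mm, 177 mm high) to the detector housing (y 235 to 330 mm, 202 mm high). The base beside the trough is 82 mm high. The tube is pushed towards +y. Origin on the bench, under the trough's middle line.
- hood_mouth (a point): Centre of the mouth of the black hood that covers the trough from here (polarimeter y = 135 mm) to the detector housing (y = 235 mm); 115 mm above the bench, on the tube's axis. Inside it is 48 mm wide and its roof is 24 mm above the axis; roof top 143 mm above the bench.
- trough_start (a point): Start of the aluminium V-trough at the lamp housing (polarimeter y = -135 mm), on the axis of a tube lying in it (x = 0, 115 mm above the bench). Flanks at 45 degrees, 40 mm wide outside, upper edges 105.5 mm above the bench, open from above up to the hood. A tube slides in it against a friction of about 1 to 4 N.
- stop: Holder of the stop under the hood's roof (polarimeter y = 195 mm). It carries two upright steel dowel pins, 6 mm thick, 18 mm apart, either side of the light path, on which the leading cap's face comes to bear. They are rigid. A screw sets them up to 25 mm before or behind this point, unseen: only felt. Origin on the tube's axis; axes as the polarimeter's.
- jar_a: Honey jar, 64 mm in diameter, 75 mm high, bystander. Origin under its base.
- jar_b: Second honey jar with a paper label, same size, bystander. Origin under its base.
- reagent: Glass bottle, 80 mm in diameter, 170 mm high, bystander. Origin under its base.
- timer: White bench timer 70 x 75 x 16 mm, bystander. Origin under its centre.
- pipette: Hand pipette lying on the bench, 260 mm long, 26 mm wide, 30 mm high, bystander. Origin on the bench near its middle, x towards its tip.
- spare_cap: Spare steel tube cap standing on the bench, 34 mm in diameter, 22 mm high, bystander. Origin under its centre.

How it is judged:
By the outcome, as a careful person would: the job done as asked, in the order asked, and still so for the second after the job is handed in, with the robot touching nothing.
It also fails if it takes over 67 s, if anything falls off the work surface, if the arm or the gripper's body presses on something with over 40 N, if the wrist force passes 120 N, or if a joint passes its speed limit or range.

## Working session

There is one attempt and no reset: what is moved stays moved. The work goes in short steps, Python scripts to look and compute and a tool call to move; the robot and the scene stay as the last step left them, time stands still between calls to the robot, and variables do not carry over. Pictures are saved under pics/ and viewed, at most 10 in all, crops included, and the job is handed in when it is done.

Besides the shell and the picture viewer there is one more tool, called after "Call:" as name(argument=value, ...) on one line, values as JSON. carry_out: Moves the arm, as the interface text tells. Its arguments: {"type":"object","properties":{"xyz":{"type":"array"},"rotation":{"type":"array"},"claw":{"type":"number"},"force":{"type":"number"}},"required":["xyz","rotation"]}

```bash
mkdir -p pics; ls; python3 - <<'E'
from bench import manip
import cv2,numpy as np
for c in("scene","top"):
    cv2.imwrite(f"pics/{c}0.png",manip.grab_frame(c))
    i=manip.camera_info(c);print(c,{k:np.round(np.array(v),4).tolist() for k,v in i.items()})
    for t in("long_tube","short_tube","rack","polarimeter","hood_mouth"):
        for o in manip.outline_of(t,c)[:2]: print(t,round(o["score"],2),o["bbox"])
s=manip.read_state();print(s["time"],s["tcp_pos"],s["tcp_rot"])
E
```

```text
pics
scene {'mtx': [[372.6239, 0.0, 325.1149], [0.0, 372.6239, 199.4548], [0.0, 0.0, 1.0]], 'extrinsics': [[0.8429, -0.3944, 0.366, 0.966], [0.538, 0.6311, -0.5589, -0.7454], [-0.0106, 0.668, 0.7441, 1.0055], [0.0, 0.0, 0.0, 1.0]]}
long_tube 0.72 [251.1, 243.9, 56.4, 44.8]
short_tube 0.63 [239.2, 269.3, 36.3, 24.5]
rack 0.6 [235.8, 249.4, 70.9, 66.1]
polarimeter 0.69 [309.0, 98.4, 130.4, 131.8]
hood_mouth 0.59 [309.4, 94.7, 125.7, 134.8]
top {'mtx': [[428.8486, 0.0, 313.1678], [0.0, 428.8486, 201.675], [0.0, 0.0, 1.0]], 'extrinsics': [[0.0276, 0.995, -0.0964, 0.3962], [-0.9996, 0.0269, -0.0077, -0.0758], [-0.0051, 0.0966, 0.9953, 1.4567], [0.0, 0.0, 0.0, 1.0]]}
long_tube 0.97 [385.9, 177.3, 14.2, 64.5]
short_tube 0.84 [410.7, 194.3, 8.7, 33.6]
rack 0.63 [375.6, 191.2, 56.2, 42.1]
polarimeter 0.78 [138.1, 143.8, 185.3, 85.0]
polarimeter 0.35 [387.8, 139.8, 21.1, 20.9]
hood_mouth 0.62 [134.7, 141.9, 188.1, 85.1]
0.6 [0.12594465 0.56107078 0.20550864] [[-9.75722506e-01  2.19010478e-01  3.89471704e-05]
 [ 2.19010481e-01  9.75722499e-01  1.18814682e-04]
 [-1.19799701e-05  1.24459998e-04 -9.99999992e-01]]
```

View pics/scene0.png

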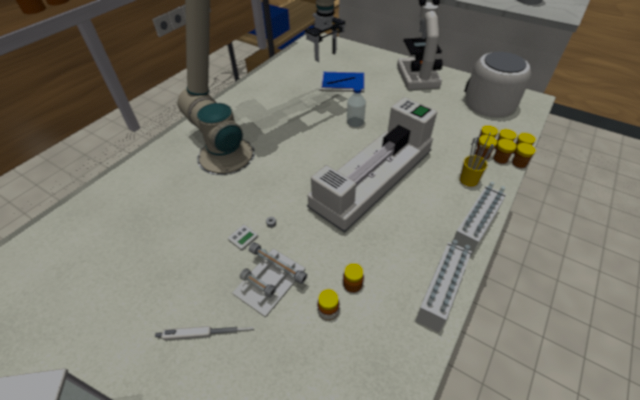

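View pics/top0.png

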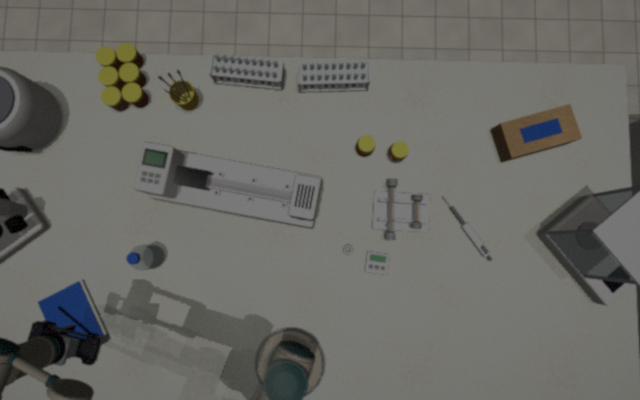

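The scene shows the polarimeter (scene ~370,160; top 138–322, 144–228) with its detector at image left (+y) in the top view. The rack is at top ~(402,211), with the long tube as its left tube, centred at about (391,209). The two jars are close by at (366,145) and (400,150).

```bash
cat > h.py <<'E'
from bench import manip
import cv2,numpy as np
def pix2w(c,px,z):
    i=manip.camera_info(c);K=np.array(i["mtx"]);T=np.array(i["extrinsics"])
    d=np.linalg.inv(K)@np.array([px[0],px[1],1.]);d=T[:3,:3]@(d*[1,-1,-1]);o=T[:3,3]
    return o+d*(z-o[2])/d[2]
def w2pix(c,p):
    i=manip.camera_info(c);K=np.array(i["mtx"]);T=np.array(i["extrinsics"])
    q=T[:3,:3].T@(np.array(p)-T[:3,3])*[1,-1,-1];q=K@q;return q[:2]/q[2]
def axis(mask,c,z):
    y,x=np.nonzero(mask);w=np.array([pix2w(c,p,z)[:2] for p in zip(x,y)])
    m=w.mean(0);u,s,v=np.linalg.svd(w-m);d=v[0];t=(w-m)@d;n=(w-m)@v[1]
    return m+d*(t.min()+t.max())/2,d,np.ptp(t),np.ptp(n)
E
python3 - <<'E'
from h import *
im=manip.grab_frame("top")
for t,z in(("long_tube",.06),("short_tube",.06)):
    o=manip.outline_of(t,"top")[0];print(t,axis(o["mask"],"top",z))
a=cv2.resize(im[165:255,360:450],(540,540),interpolation=cv2.INTER_CUBIC)
cv2.imwrite("pics/rack.png",a)
b=cv2.resize(im[130:240,130:330],(800,440),interpolation=cv2.INTER_CUBIC)
cv2.imwrite("pics/pol.png",b)
E
```

```text
long_tube (array([ 0.51810946, -0.31947736]), array([-0.99971488,  0.02387794]), np.float64(0.2043156188589159), np.float64(0.03636566990947436))
short_tube (array([ 0.51036773, -0.40303872]), array([-0.9997615 ,  0.02183917]), np.float64(0.11196262584866512), np.float64(0.033734427139309645))
```

View pics/rack.png

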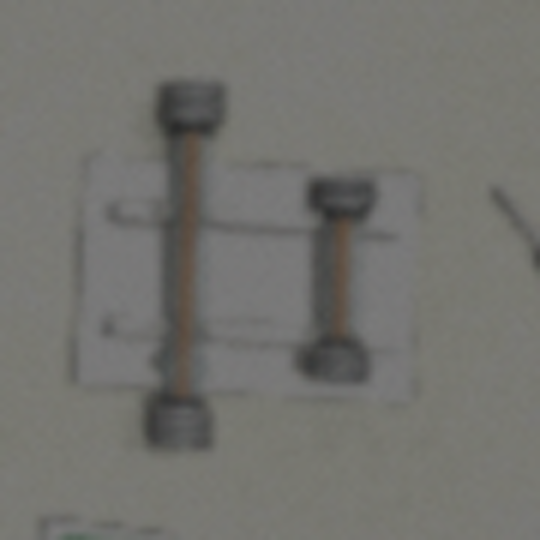

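View pics/pol.png

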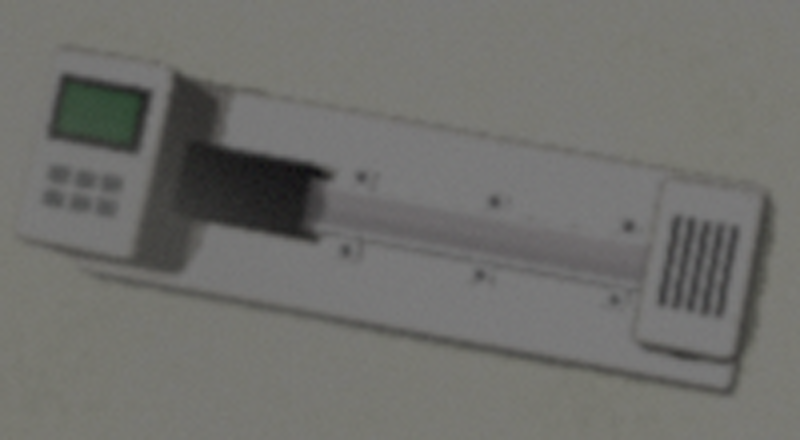

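The rack crop shows the long tube's caps at about (392,183) and (389.7,235.3), with the bulge at the lower cap. The polarimeter crop shows three bolt pairs either side of the trough, the hood mouth at about (211,182), and the tops of the lamp and detector housings.

```bash
python3 - <<'E'
from h import *
f=lambda x,y,z:pix2w("top",(130+(x+.5)/4-.5,130+(y+.5)/4-.5),z)[:2]
g=lambda x,y,z:pix2w("top",(360+(x+.5)/6-.5,165+(y+.5)/6-.5),z)[:2]
mids=[]
for a,b in(((362,177),(347,250)),((495,201),(480,274)),((629,226),(615,299))):
    A=f(*a,.084);B=f(*b,.084);mids.append((A+B)/2);print("bolts",A,B,np.linalg.norm(A-B))
print(mids)
def rect(ps,z):
    P=np.array([f(*p,z) for p in ps]);print("rect",P.mean(0),[np.linalg.norm(P[i]-P[(i+1)%4]).round(3) for i in range(4)]);return P.mean(0)
L=rect([(663,177),(767,190),(738,357),(635,345)],.177)
D=rect([(62,45),(175,70),(130,258),(18,238)],.202)
d=(D-L)/np.linalg.norm(D-L);print("axis LD",d,np.linalg.norm(D-L),"expect .4575", np.degrees(np.arctan2(d[1],d[0])))
O=L+d*.175*np.linalg.norm(D-L)/.4575; print("O",O)
n=np.array([-d[1],d[0]])
for m in mids: print("mid rel",(m-O)@d,(m-O)@n)
M=(f(330,175,.143)+f(318,240,.143))/2; print("mouth",M,(M-O)@d,(M-O)@n)
dm=mids[0]-mids[2];print("bolt dir",np.degrees(np.arctan2(dm[1],dm[0])))
t1=g(192,106,.06);t2=g(178,423,.06);print("tube",t1,t2,(t1+t2)/2)
s=manip.read_state();print(s["time"])
E
```

```text
bolts [0.61140447 0.23876843] [0.55159747 0.24798881] 0.06051357410610398
bolts [0.59468021 0.13019188] [0.53504678 0.13984017] 0.060408902308982514
bolts [0.57722323 0.02116368] [0.51779108 0.03043581] 0.06015108234958457
[array([0.58150097, 0.24337862]), array([0.56486349, 0.13501602]), array([0.54750715, 0.02579975])]
rect [ 0.53550777 -0.0403167 ] [np.float64(0.079), np.float64(0.128), np.float64(0.078), np.float64(0.129)]
rect [0.60619298 0.40992362] [np.float64(0.087), np.float64(0.144), np.float64(0.085), np.float64(0.148)]
axis LD [0.1550947  0.98789961] 0.4557551338939631 expect .4575 81.0777111975741
O [0.56254583 0.13190638]
mid rel 0.11306322477928422 -0.0014370265615914397
mid rel 0.00343147710800467 -0.0018073303921332408
mid rel -0.10715511785066598 -0.0015998767772704425
mouth [0.57756929 0.25351792] 0.12247005416605035 0.004019631715777763
bolt dir 81.12008109391854
tube [ 0.60245483 -0.32052296] [ 0.42923758 -0.31467861] [ 0.5158462  -0.31760078]
0.75
```

Call:
carry_out(xyz=[[-57.4,-77.3,-2],[-57.4,-77.3,-2],[-57.4,-77.3,-2],[-57.4,-77.3,-2],[-57.4,-77.3,-2],[-57.4,-77.3,-2],[-57.4,-77.3,-2],[-57.4,-77.3,-2],[-57.4,-77.3,-2],[-57.4,-77.3,-2],[-57.4,-77.3,-2],[-57.4,-77.3,-2]], rotation=[[0,0,0],[0,0,0],[0,0,0],[0,0,0],[0,0,0],[0,0,0],[0,0,0],[0,0,0],[0,0,0],[0,0,0],[0,0,0],[0,0,0]], claw=0)

```text
time: 1.75
tcp_pos: [0.3291, 0.1023, 0.2163]
tcp_rot: [[-0.976, 0.219, 0.002], [0.219, 0.976, 0.0], [-0.002, 0.001, -1.0]]
wrist_force: [1.0, -0.1, 0.5]
grip_width: 0.0475
grasp_force: 0.0
```

```bash
cat > go.py <<'E'
import sys;from h import *
from scipy.spatial.transform import Rotation as R
x,y,z,yaw=map(float,sys.argv[1:5]) # yaw: world angle of tool x, deg, tool down
s=manip.read_state();A=np.array(s["tcp_rot"]);p=np.array(s["tcp_pos"])
c,n=np.cos(np.radians(yaw)),np.sin(np.radians(yaw))
T=np.array([[c,n,0],[n,-c,0],[0,0,-1]])
print("t",s["time"],"p",p.round(4),"F",np.round(s["wrist_force"],2),"w",s["grip_width"],"g",s["grasp_force"])
print("shift cm",(A.T@([x,y,z]-p)*100).round(2),"rot",np.degrees(R.from_matrix(A.T@T).as_rotvec()).round(2),"q6",s["joint_positions"][5])
E
python3 go.py .517 -.3185 .18 178
```

```text
t 1.75 p [0.3291 0.1023 0.2163] F [ 1.02 -0.07  0.45] w 0.04750883711619861 g 0.0
shift cm [-27.53 -36.96   3.65] rot [  0.04   0.1  -10.64] q6 -1.2518639578865491
```

Call:
carry_out(xyz=[[-27.5,-37,2],[-27.5,-37,2],[-27.5,-37,2],[-27.5,-37,2],[-27.5,-37,2],[-27.5,-37,2],[-27.5,-37,2],[-27.5,-37,2],[-27.5,-37,2],[-27.5,-37,2],[-27.5,-37,2],[-27.5,-37,2]], rotation=[[0,0,-10.6],[0,0,-10.6],[0,0,-10.6],[0,0,-10.6],[0,0,-10.6],[0,0,-10.6],[0,0,-10.6],[0,0,-10.6],[0,0,-10.6],[0,0,-10.6],[0,0,-10.6],[0,0,-10.6]])

```text
time: 2.75
tcp_pos: [0.518, -0.3227, 0.1948]
tcp_rot: [[-0.999, 0.038, 0.001], [0.038, 0.999, -0.003], [-0.001, -0.003, -1.0]]
wrist_force: [0.3, 0.5, -0.4]
grip_width: 0.0469
grasp_force: 0.0
```

Call:
carry_out(xyz=[[0,0,0],[0,0,0]], rotation=[[0,0,0],[0,0,0]])

```text
time: 2.92
tcp_pos: [0.5159, -0.3173, 0.195]
tcp_rot: [[-0.999, 0.037, -0.001], [0.037, 0.999, 0.002], [0.001, 0.002, -1.0]]
wrist_force: [-0.1, 1.0, 0.4]
grip_width: 0.0473
grasp_force: 0.0
```

```bash
python3 go.py .517 -.3185 .1 178; python3 - <<'E'
from h import *
a=manip.grab_frame("scene");cv2.imwrite("pics/s1.png",cv2.resize(a[200:330,200:360],(800,650))[:600])
E
```

```text
t 2.9167 p [ 0.5159 -0.3173  0.195 ] F [-0.12  1.02  0.41] w 0.04730595207382398 g 0.0
shift cm [-0.13 -0.13  9.5 ] rot [ 0.09 -0.08 -0.13] q6 -2.2004450349767453
```

View pics/s1.png

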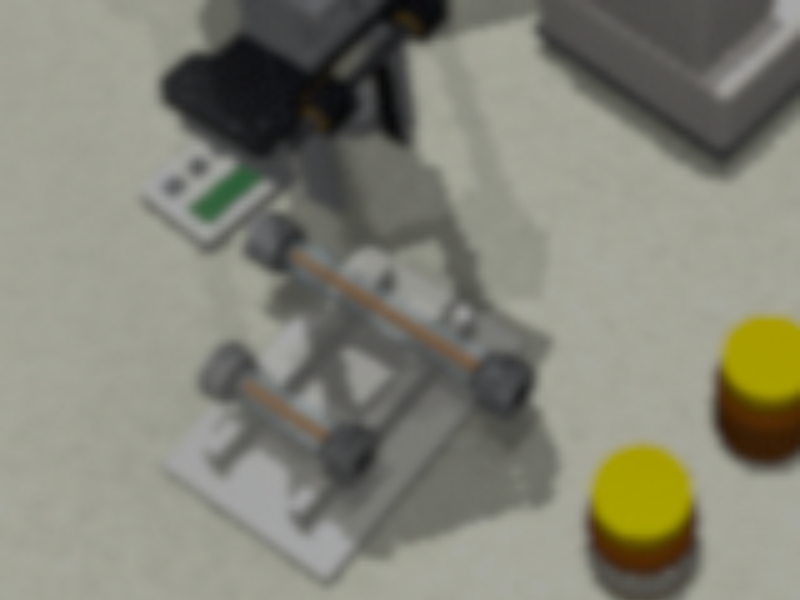

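The open gripper is above the long tube's middle, and the rack is undisturbed, so I'll descend to 7 mm below the axis and close.

Call:
carry_out(xyz=[[-0.1,-0.1,4],[-0.1,-0.1,8],[-0.1,-0.1,10],[-0.1,-0.1,12],[-0.1,-0.1,13.5],[-0.1,-0.1,14.2],[-0.1,-0.1,14.7],[-0.1,-0.1,14.7],[-0.1,-0.1,14.7]], rotation=[[0,0,0],[0,0,0],[0,0,0],[0,0,0],[0,0,0],[0,0,0],[0,0,0],[0,0,0],[0,0,0]])

```text
time: 3.72
tcp_pos: [0.5176, -0.3178, 0.0499]
tcp_rot: [[-0.999, 0.035, 0.001], [0.035, 0.999, -0.001], [-0.001, -0.001, -1.0]]
wrist_force: [-1.0, 0.0, 0.6]
grip_width: 0.0471
grasp_force: 0.0
```

Call:
carry_out(xyz=[[0,0,0],[0,0,0],[0,0,0],[0,0,0],[0,0,0],[0,0,0]], rotation=[[0,0,0],[0,0,0],[0,0,0],[0,0,0],[0,0,0],[0,0,0]], claw=-1, force=20)

```text
time: 4.22
tcp_pos: [0.5174, -0.3194, 0.0493]
tcp_rot: [[-0.999, 0.036, 0.001], [0.036, 0.999, -0.002], [-0.001, -0.002, -1.0]]
wrist_force: [-0.8, -2.1, 1.1]
grip_width: 0.0195
grasp_force: 20.0
```

Call:
carry_out(xyz=[[0,0,0],[0,0,-0.5],[0,0,-1.5],[0,0,-3],[0,0,-5],[0,0,-8],[0,0,-11],[0,0,-14],[0,0,-17],[0,0,-19],[0,0,-20],[0,0,-20]], rotation=[[0,0,0],[0,0,0],[0,0,0],[0,0,0],[0,0,0],[0,0,0],[0,0,0],[0,0,0],[0,0,0],[0,0,0],[0,0,0],[0,0,0]], force=30)

```text
time: 5.22
tcp_pos: [0.5179, -0.3181, 0.2514]
tcp_rot: [[-0.999, 0.035, 0.004], [0.035, 0.999, -0.002], [-0.004, -0.002, -1.0]]
wrist_force: [0.7, -0.3, -3.6]
grip_width: 0.0189
grasp_force: 30.0
```

```bash
python3 - <<'E'
O=__import__('numpy').array([.5645,.134]);d=__import__('numpy').array([.1547,.988]);print(O+.015*d)
E
python3 go.py .5668 .1488 .25 81.1
python3 - <<'E'
from h import *
manip.grab_frame("top");o=manip.outline_of("long_tube","top")
print([(q["score"],axis(q["mask"],"top",.255)) for q in o[:1]])
E
```

```text
[0.5668205 0.14882  ]
t 5.2167 p [ 0.5179 -0.3181  0.2514] F [ 0.67 -0.34 -3.59] w 0.018888478421069464 g 29.996214509010315
shift cm [-3.23 46.83  0.07] rot [ 0.1   0.24 96.87] q6 -2.2011044621105236
[(0.96, (array([ 0.51784544, -0.31932409]), array([-0.99983519,  0.01815494]), np.float64(0.20179946263872256), np.float64(0.03107633254059588)))]
```

Call:
carry_out(xyz=[[-0.1,1,0],[-0.3,3,0],[-0.5,6,0],[-0.8,9.5,0],[-1,13,0],[-1.2,16.5,0],[-1.5,20,0],[-1.7,23.5,0],[-2,27,0],[-2.2,30.5,0],[-2.5,34,0],[-2.7,37,0]], rotation=[[0,0,2],[0,0,6],[0,0,12],[0,0,19],[0,0,26],[0,0,33],[0,0,40],[0,0,47],[0,0,54],[0,0,61],[0,0,68],[0,0,75]])

```text
time: 6.32
tcp_pos: [0.5557, 0.053, 0.2462]
tcp_rot: [[-0.224, 0.975, -0.005], [0.975, 0.224, 0.001], [0.002, -0.005, -1.0]]
wrist_force: [0.6, -1.2, -2.9]
grip_width: 0.019
grasp_force: 30.0
```

```bash
python3 go.py .5668 .1488 .25 81.1
```

```text
t 6.3167 p [0.5557 0.053  0.2462] F [ 0.63 -1.22 -2.93] w 0.019016148681637847 g 29.990541636943817
shift cm [ 9.09  3.22 -0.37] rot [-0.29 -0.07 21.84] q6 -0.25608347985918073
```

Call:
carry_out(xyz=[[2,0.7,0],[4.5,1.6,0],[7,2.5,0],[8.5,3,0],[9.1,3.2,0],[9.1,3.2,0],[9.1,3.2,0],[9.1,3.2,0]], rotation=[[0,0,6],[0,0,12],[0,0,17],[0,0,20.5],[0,0,21.8],[0,0,21.8],[0,0,21.8],[0,0,21.8]])

```text
time: 6.98
tcp_pos: [0.5668, 0.1459, 0.2474]
tcp_rot: [[0.148, 0.989, -0.003], [0.989, -0.148, -0.001], [-0.001, -0.003, -1.0]]
wrist_force: [0.2, -0.1, -2.8]
grip_width: 0.0194
grasp_force: 30.0
```

```bash
python3 go.py .5668 .1488 .20 81.1
python3 - <<'E'
from h import *
a=manip.grab_frame("scene");o=manip.outline_of("long_tube","top")
cv2.imwrite("pics/s2.png",cv2.resize(a[80:240,290:450],(600,600),interpolation=cv2.INTER_CUBIC))
for q in o[:1]: print(q["score"],axis(q["mask"],"top",.257))
E
```

```text
t 6.9833 p [0.5668 0.1459 0.2474] F [ 0.19 -0.14 -2.81] w 0.019394896918948384 g 29.99620646238327
shift cm [ 0.29 -0.03  4.74] rot [-0.16  0.07  0.38] q6 0.2822178889187216
0.96 (array([ 0.51764292, -0.31891874]), array([-0.99983519,  0.01815494]), np.float64(0.20146361444014144), np.float64(0.03102461322397435))
```

View pics/s2.png

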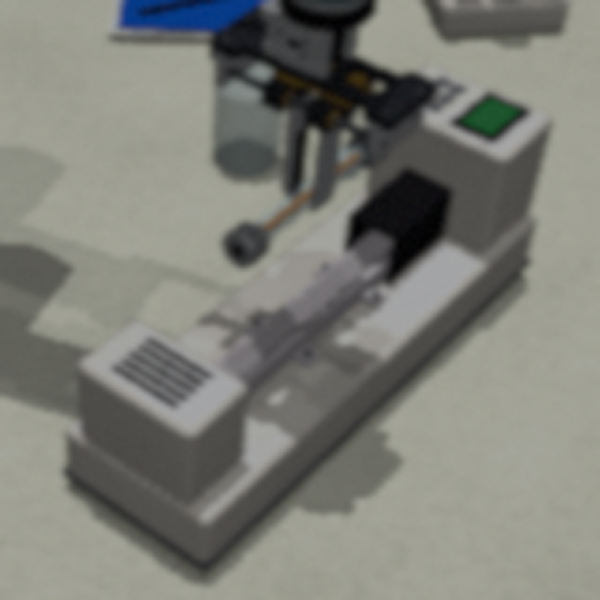

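The tube is held level above the open trough, parallel to it, and short of the hood mouth (crop ~370,230). I'll lower it now.

Call:
carry_out(xyz=[[0,0,1],[0,0,3],[0,0,5.5],[0,0,8],[0,0,9.5],[0,0,10.5],[0,0,11.3],[0,0,12],[0,0,12],[0,0,12]], rotation=[[0,0,0.3],[0,0,0.3],[0,0,0.3],[0,0,0.3],[0,0,0.3],[0,0,0.3],[0,0,0.3],[0,0,0.3],[0,0,0.3],[0,0,0.3]])

```text
time: 7.92
tcp_pos: [0.568, 0.1466, 0.1292]
tcp_rot: [[0.154, 0.988, 0.001], [0.988, -0.154, 0.0], [0.0, 0.001, -1.0]]
wrist_force: [0.4, 0.1, -3.4]
grip_width: 0.0189
grasp_force: 30.0
```

```bash
python3 go.py .5668 .1488 .1093 81.1
python3 - <<'E'
from h import *
a=manip.grab_frame("top");o=manip.outline_of("long_tube","top")
for q in o[:1]: print(q["score"],axis(q["mask"],"top",.14))
cv2.imwrite("pics/t2.png",cv2.resize(a[130:240,130:330],(800,440),interpolation=cv2.INTER_CUBIC))
E
```

```text
t 7.9167 p [0.568  0.1466 0.1292] F [ 0.43  0.07 -3.41] w 0.018926446694852966 g 29.99620020389557
shift cm [ 0.2  -0.15  1.99] rot [ 0.04 -0.02  0.06] q6 0.2882818999781913
0.8 (array([0.56622539, 0.14868253]), array([-0.09031062, -0.99591365]), np.float64(0.19734546494351166), np.float64(0.026550786389523223))
```

View pics/t2.png

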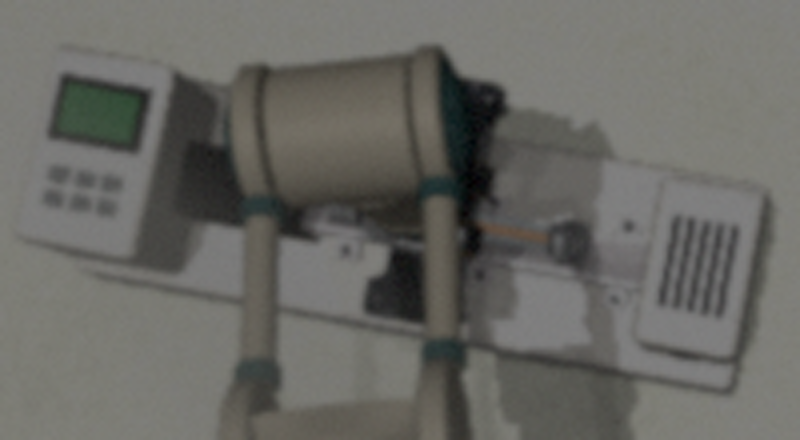

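The top view shows the rear cap at crop (568,242) over the trough and clear of the lamp. The arm hides the front end.

```bash
python3 - <<'E'
from h import *
f=lambda x,y,z:pix2w("top",(130+(x+.5)/4-.5,130+(y+.5)/4-.5),z)[:2]
O=np.array([.5645,.134]);d=np.array([.1547,.988]);n=np.array([-d[1],d[0]])
for y in(238,242,246):
  P=f(568,y,.137);print(P,(P-O)@d,(P-O)@n)
p=np.array([.568,.1466]);print((p-O)@d,(p-O)@n)
for m in [(.5815,.2434),(.54751,.0258)]: print((m-O)@d,(m-O)@n)
E
```

```text
[0.55958216 0.06441457] -0.06951119271620802 -0.005906043201897974
[0.55645918 0.06429921] -0.07010829642133261 -0.0028383847321028933
[0.55333762 0.0641839 ] -0.07070512916579698 0.0002278816599726327
0.012990249999999991 -0.001508779999999948
0.1107171 0.00012817999999998426
-0.109529953 4.757999999994841e-05
```

Call:
carry_out(xyz=[[0,-0.1,0.4],[0,-0.15,0.8],[0,-0.15,1.1],[0,-0.15,1.4],[0,-0.15,1.6],[0,-0.15,1.7],[0,-0.15,1.7]], rotation=[[0,0,0],[0,0,0],[0,0,0],[0,0,0],[0,0,0],[0,0,0],[0,0,0]])

```text
time: 8.6
tcp_pos: [0.5659, 0.1468, 0.1115]
tcp_rot: [[0.154, 0.988, -0.001], [0.988, -0.154, -0.0], [-0.0, -0.001, -1.0]]
wrist_force: [-0.6, 0.0, -3.2]
grip_width: 0.0189
grasp_force: 30.0
```

Call:
carry_out(xyz=[[0,0,0.1],[0,0,0.1]], rotation=[[0,0,0],[0,0,0]])

```text
time: 8.77
tcp_pos: [0.5661, 0.1469, 0.1112]
tcp_rot: [[0.154, 0.988, 0.0], [0.988, -0.154, 0.0], [0.0, 0.0, -1.0]]
wrist_force: [-0.6, 0.1, -2.3]
grip_width: 0.0194
grasp_force: 30.0
```

Call:
carry_out(xyz=[[0,0,0.1],[0,0,0.1]], rotation=[[0,0,0],[0,0,0]])

```text
time: 8.93
tcp_pos: [0.5661, 0.1469, 0.1111]
tcp_rot: [[0.154, 0.988, 0.001], [0.988, -0.154, 0.0], [0.0, 0.001, -1.0]]
wrist_force: [-2.8, -0.3, 4.4]
grip_width: 0.019
grasp_force: 30.0
```

Call:
carry_out(xyz=[[0,-0.05,0],[0,-0.1,0],[0,-0.1,0.05],[0,-0.1,0.05]], rotation=[[0,0,0],[0,0,0],[0,0,0],[0,0,0]])

```text
time: 9.27
tcp_pos: [0.5653, 0.1471, 0.1103]
tcp_rot: [[0.154, 0.988, 0.001], [0.988, -0.154, 0.0], [0.001, 0.001, -1.0]]
wrist_force: [-3.5, -0.2, 7.2]
grip_width: 0.0194
grasp_force: 30.0
```

Call:
carry_out(xyz=[[0,-0.05,0],[0,-0.1,0],[0,-0.1,0],[0,-0.1,0]], rotation=[[0,0,0],[0,0,0],[0,0,0],[0,0,0]])

```text
time: 9.6
tcp_pos: [0.5646, 0.1473, 0.1096]
tcp_rot: [[0.154, 0.988, 0.001], [0.988, -0.154, 0.0], [0.0, 0.001, -1.0]]
wrist_force: [-0.9, 0.1, 4.5]
grip_width: 0.019
grasp_force: 30.0
```

Call:
carry_out(xyz=[[0,0,0],[0,0,0],[0,0,0],[0,0,0],[0,0,0]], rotation=[[0,0,0],[0,0,0],[0,0,0],[0,0,0],[0,0,0]], claw=0)

```text
time: 10.02
tcp_pos: [0.5641, 0.1471, 0.109]
tcp_rot: [[0.154, 0.988, -0.0], [0.988, -0.154, 0.0], [-0.0, -0.0, -1.0]]
wrist_force: [0.3, -1.0, 0.5]
grip_width: 0.0463
grasp_force: 0.0
```

Call:
carry_out(xyz=[[0,0,-1],[0,0,-3],[0,0,-6],[0,0,-9],[0,0,-10],[0,0,-10]], rotation=[[0,0,0],[0,0,0],[0,0,0],[0,0,0],[0,0,0],[0,0,0]])

```text
time: 10.52
tcp_pos: [0.5662, 0.1475, 0.213]
tcp_rot: [[0.154, 0.988, 0.007], [0.988, -0.154, 0.001], [0.002, 0.007, -1.0]]
wrist_force: [-0.3, 0.2, 0.1]
grip_width: 0.0469
grasp_force: 0.0
```

```bash
python3 - <<'E'
from h import *
O=np.array([.5645,.134]);O=O-np.array([-.988,.155])*0; d=np.array([.1547,.988]);L=np.array([.5646,.1473])
print("pos behind rear end", L-d*.125)
a=manip.grab_frame("scene");cv2.imwrite("pics/s3.png",cv2.resize(a[80:240,290:450],(600,600),interpolation=cv2.INTER_CUBIC))
E
python3 go.py .5453 .0238 .21 81.1
```

```text
pos behind rear end [0.5452625 0.0238   ]
t 10.5667 p [0.5648 0.1473 0.2106] F [ 0.11 -0.19 -0.05] w 0.046919372233061064 g 0.0
shift cm [-12.5   -0.03   0.05] rot [ 0.16 -0.05  0.07] q6 0.2900333905795536
```

View pics/s3.png

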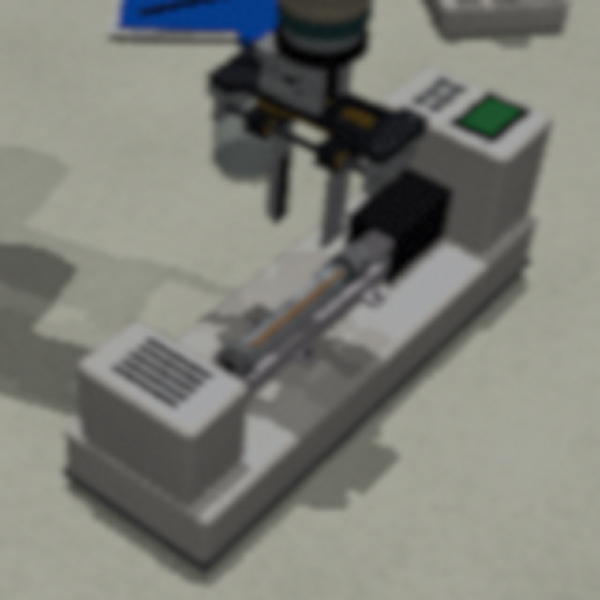

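The tube lies in the trough: its rear cap is at crop (237,358) near the lamp, and its front is just short of the hood. I'll move behind its rear end and narrow the fingers so they push on the steel rim.

Call:
carry_out(xyz=[[-2,0,0],[-5,0,0],[-8,0,0],[-10.5,0,0],[-12,0,0],[-12.5,0,0],[-12.5,0,0],[-12.5,0,0],[-12.5,0,0]], rotation=[[0,0,0],[0,0,0],[0,0,0],[0,0,0],[0,0,0],[0,0,0],[0,0,0],[0,0,0],[0,0,0]], claw=-0.75)

```text
time: 11.32
tcp_pos: [0.5448, 0.0247, 0.2087]
tcp_rot: [[0.153, 0.988, -0.001], [0.988, -0.153, 0.001], [0.001, -0.001, -1.0]]
wrist_force: [-0.3, -0.3, -1.1]
grip_width: 0.0117
grasp_force: 0.0
```

```bash
python3 go.py .5453 .0238 .110 81.1; python3 - <<'E'
from h import *
a=manip.grab_frame("top");o=manip.outline_of("long_tube","top")
for q in o[:1]: print(q["score"],axis(q["mask"],"top",.125))
cv2.imwrite("pics/t3.png",cv2.resize(a[130:240,130:330],(800,440),interpolation=cv2.INTER_CUBIC))
E
```

```text
t 11.3167 p [0.5448 0.0247 0.2087] F [-0.34 -0.25 -1.12] w 0.011683394716170647 g 0.0
shift cm [-0.09  0.08  9.86] rot [-0.07 -0.04  0.11] q6 0.07038090594897344
0.53 (array([0.56919951, 0.17294843]), array([0.15529087, 0.98786879]), np.float64(0.15743948473825306), np.float64(0.0332911873184533))
```

View pics/t3.png

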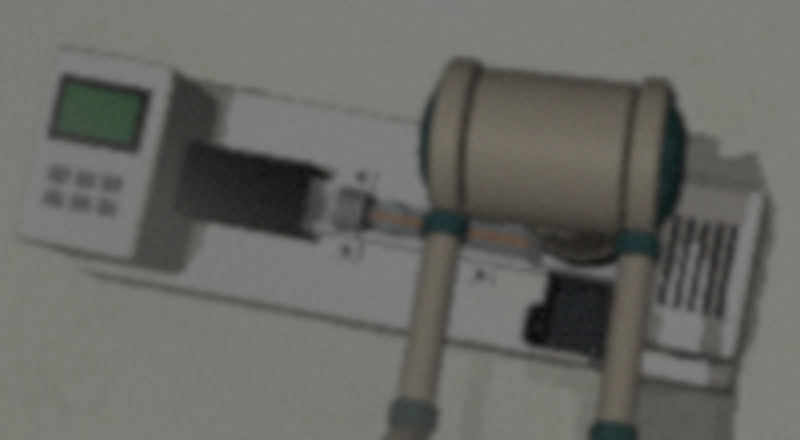

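The front cap shows at crop (352,208), with its face about 17 mm short of the hood mouth. That puts the rear face near y = -84 mm, as expected.

Call:
carry_out(xyz=[[0,0,3],[0,0,6],[0,0,8],[0,0,9],[0,0,9.8],[0,0,9.9],[0,0,9.9],[0,0,9.9]], rotation=[[0,0,0],[0,0,0],[0,0,0],[0,0,0],[0,0,0],[0,0,0],[0,0,0],[0,0,0]])

```text
time: 12.08
tcp_pos: [0.546, 0.0237, 0.1115]
tcp_rot: [[0.153, 0.988, 0.002], [0.988, -0.153, -0.0], [0.0, 0.002, -1.0]]
wrist_force: [0.7, 0.0, 0.1]
grip_width: 0.0116
grasp_force: 0.0
```

```bash
python3 go.py .5493 .0492 .110 81.1
```

```text
t 12.0833 p [0.546  0.0237 0.1115] F [0.73 0.02 0.14] w 0.011647112100882666 g 0.0
shift cm [ 2.57 -0.07  0.15] rot [ 0.14 -0.02  0.08] q6 0.06993907293660748
```

Call:
carry_out(xyz=[[0.3,0,0.05],[0.6,-0.05,0.05],[0.9,-0.05,0.05],[1.2,-0.05,0.05],[1.5,-0.05,0.05],[1.7,-0.05,0.05],[1.9,-0.05,0.05],[2.1,-0.05,0.05],[2.3,-0.05,0.05],[2.5,-0.05,0.05],[2.7,-0.05,0.05],[2.9,-0.05,0.05]], rotation=[[0,0,0],[0,0,0],[0,0,0],[0,0,0],[0,0,0],[0,0,0],[0,0,0],[0,0,0],[0,0,0],[0,0,0],[0,0,0],[0,0,0]])

```text
time: 13.08
tcp_pos: [0.5489, 0.0521, 0.1099]
tcp_rot: [[0.154, 0.988, -0.0], [0.988, -0.154, -0.001], [-0.001, 0.0, -1.0]]
wrist_force: [-0.7, -4.2, 1.0]
grip_width: 0.0117
grasp_force: 1.7
```

Call:
carry_out(xyz=[[0.27,0,0],[0.54,0,0],[0.81,0,0],[1.08,0,0],[1.35,0,0],[1.62,0,0],[1.89,0,0],[2.16,0,0],[2.43,0,0],[2.7,0,0],[2.95,0,0],[3.2,0,0]], rotation=[[0,0,0],[0,0,0],[0,0,0],[0,0,0],[0,0,0],[0,0,0],[0,0,0],[0,0,0],[0,0,0],[0,0,0],[0,0,0],[0,0,0]])

```text
time: 14.08
tcp_pos: [0.554, 0.0843, 0.1099]
tcp_rot: [[0.154, 0.988, 0.0], [0.988, -0.154, 0.0], [0.0, 0.0, -1.0]]
wrist_force: [0.6, -3.0, 0.9]
grip_width: 0.0114
grasp_force: 1.7
```

```bash
python3 go.py .56 .1 .110 81.1; python3 - <<'E'
from h import *
a=manip.grab_frame("scene");cv2.imwrite("pics/s4.png",cv2.resize(a[80:240,290:450],(600,600),interpolation=cv2.INTER_CUBIC))
E
```

```text
t 14.0833 p [0.554  0.0843 0.1099] F [ 0.64 -3.01  0.89] w 0.011423523595340782 g 1.66402917355299
shift cm [ 1.65  0.35 -0.01] rot [ 0.02 -0.01  0.07] q6 0.18091165632015013
```

View pics/s4.png

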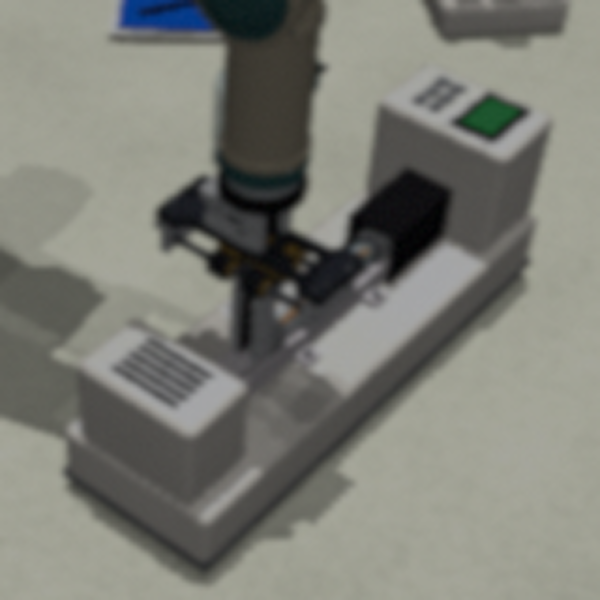

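The tube is entering the hood at about 3 N of friction. From here I'll go in 2 mm steps, checking the force after each.

Call:
carry_out(xyz=[[0.1,0,0],[0.2,0,0],[0.3,0,0],[0.4,0,0]], rotation=[[0,0,0],[0,0,0],[0,0,0],[0,0,0]])

```text
time: 14.47
tcp_pos: [0.5546, 0.0879, 0.1099]
tcp_rot: [[0.154, 0.988, 0.0], [0.988, -0.154, -0.0], [0.0, 0.0, -1.0]]
wrist_force: [-0.2, -3.5, 0.1]
grip_width: 0.0118
grasp_force: 1.6
```

Call:
carry_out(xyz=[[0.1,0,0],[0.2,0,0],[0.2,0,0]], rotation=[[0,0,0],[0,0,0],[0,0,0]])

```text
time: 14.72
tcp_pos: [0.5549, 0.0902, 0.1099]
tcp_rot: [[0.154, 0.988, 0.0], [0.988, -0.154, 0.0], [0.0, 0.0, -1.0]]
wrist_force: [0.6, -2.7, 1.3]
grip_width: 0.0116
grasp_force: 1.4
```

Call:
carry_out(xyz=[[0.1,0,0],[0.2,0,0],[0.2,0,0]], rotation=[[0,0,0],[0,0,0],[0,0,0]])

```text
time: 14.97
tcp_pos: [0.5552, 0.0921, 0.1099]
tcp_rot: [[0.154, 0.988, 0.0], [0.988, -0.154, 0.0], [0.0, 0.0, -1.0]]
wrist_force: [1.4, -2.7, 0.7]
grip_width: 0.0122
grasp_force: 1.4
```

Call:
carry_out(xyz=[[0.1,0,0],[0.2,0,0],[0.25,0,0]], rotation=[[0,0,0],[0,0,0],[0,0,0]])

```text
time: 15.22
tcp_pos: [0.5556, 0.0945, 0.1099]
tcp_rot: [[0.154, 0.988, 0.0], [0.988, -0.154, 0.0], [0.0, 0.0, -1.0]]
wrist_force: [0.9, -3.0, -0.1]
grip_width: 0.012
grasp_force: 1.7
```

Call:
carry_out(xyz=[[0.1,0,0],[0.2,0,0],[0.25,0,0]], rotation=[[0,0,0],[0,0,0],[0,0,0]])

```text
time: 15.47
tcp_pos: [0.556, 0.097, 0.1099]
tcp_rot: [[0.154, 0.988, 0.0], [0.988, -0.154, 0.0], [0.0, 0.0, -1.0]]
wrist_force: [0.8, -4.1, 0.9]
grip_width: 0.0118
grasp_force: 1.7
```

Call:
carry_out(xyz=[[0.1,0,0],[0.2,0,0],[0.2,0,0]], rotation=[[0,0,0],[0,0,0],[0,0,0]])

```text
time: 15.72
tcp_pos: [0.5563, 0.0991, 0.1099]
tcp_rot: [[0.154, 0.988, 0.0], [0.988, -0.154, 0.0], [0.0, 0.0, -1.0]]
wrist_force: [1.8, -2.8, 0.7]
grip_width: 0.0117
grasp_force: 1.5
```

Call:
carry_out(xyz=[[0.1,0,0],[0.2,0,0],[0.2,0,0]], rotation=[[0,0,0],[0,0,0],[0,0,0]])

```text
time: 15.97
tcp_pos: [0.5566, 0.101, 0.1099]
tcp_rot: [[0.154, 0.988, 0.0], [0.988, -0.154, 0.0], [0.0, 0.0, -1.0]]
wrist_force: [1.0, -3.4, 0.4]
grip_width: 0.0121
grasp_force: 1.6
```

Call:
carry_out(xyz=[[0.1,0,0],[0.2,0,0],[0.25,0,0]], rotation=[[0,0,0],[0,0,0],[0,0,0]])

```text
time: 16.22
tcp_pos: [0.5569, 0.1033, 0.1099]
tcp_rot: [[0.154, 0.988, 0.0], [0.988, -0.154, -0.0], [0.0, 0.0, -1.0]]
wrist_force: [1.6, -3.4, 0.0]
grip_width: 0.0122
grasp_force: 1.9
```

Call:
carry_out(xyz=[[0.1,0,0],[0.2,0,0],[0.25,0,0]], rotation=[[0,0,0],[0,0,0],[0,0,0]])

```text
time: 16.47
tcp_pos: [0.5573, 0.1058, 0.1099]
tcp_rot: [[0.154, 0.988, 0.0], [0.988, -0.154, 0.0], [0.0, 0.0, -1.0]]
wrist_force: [1.8, -4.9, 1.7]
grip_width: 0.0119
grasp_force: 2.0
```

Call:
carry_out(xyz=[[0.05,0,0],[0.1,0,0],[0.1,0,0]], rotation=[[0,0,0],[0,0,0],[0,0,0]])

```text
time: 16.72
tcp_pos: [0.5574, 0.1068, 0.1099]
tcp_rot: [[0.154, 0.988, 0.0], [0.988, -0.154, 0.0], [0.0, 0.0, -1.0]]
wrist_force: [2.2, -3.4, 1.2]
grip_width: 0.0115
grasp_force: 1.8
```

Call:
carry_out(xyz=[[0.1,0,0],[0.2,0,0],[0.2,0,0]], rotation=[[0,0,0],[0,0,0],[0,0,0]])

```text
time: 16.97
tcp_pos: [0.5575, 0.109, 0.1098]
tcp_rot: [[0.154, 0.988, -0.0], [0.988, -0.154, 0.0], [0.0, -0.0, -1.0]]
wrist_force: [2.9, -3.9, 1.0]
grip_width: 0.0116
grasp_force: 1.7
```

Call:
carry_out(xyz=[[0.1,0.03,0],[0.2,0.05,0],[0.2,0.05,0]], rotation=[[0,0,0],[0,0,0],[0,0,0]])

```text
time: 17.22
tcp_pos: [0.5578, 0.1107, 0.1097]
tcp_rot: [[0.153, 0.988, -0.001], [0.988, -0.153, -0.0], [-0.0, -0.001, -1.0]]
wrist_force: [0.3, -4.3, 2.7]
grip_width: 0.0116
grasp_force: 2.2
```

Call:
carry_out(xyz=[[0.05,0,0],[0.1,0,0],[0.1,0,0]], rotation=[[0,0,0],[0,0,0],[0,0,0]])

```text
time: 17.47
tcp_pos: [0.558, 0.1117, 0.1097]
tcp_rot: [[0.154, 0.988, -0.001], [0.988, -0.154, 0.0], [-0.0, -0.001, -1.0]]
wrist_force: [-0.3, -4.8, 2.0]
grip_width: 0.0118
grasp_force: 2.2
```

Call:
carry_out(xyz=[[0.08,0,0],[0.15,0,0],[0.15,0,0]], rotation=[[0,0,0],[0,0,0],[0,0,0]])

```text
time: 17.72
tcp_pos: [0.5582, 0.1128, 0.1097]
tcp_rot: [[0.153, 0.988, -0.001], [0.988, -0.153, -0.001], [-0.001, -0.001, -1.0]]
wrist_force: [-0.6, -4.6, 1.6]
grip_width: 0.012
grasp_force: 2.7
```

Call:
carry_out(xyz=[[0.08,0,0],[0.15,0,0],[0.15,0,0]], rotation=[[0,0,0],[0,0,0],[0,0,0]])

```text
time: 17.97
tcp_pos: [0.5582, 0.1128, 0.1097]
tcp_rot: [[0.153, 0.988, -0.002], [0.988, -0.153, -0.004], [-0.004, -0.001, -1.0]]
wrist_force: [0.0, -9.1, 2.1]
grip_width: 0.0117
grasp_force: 4.4
```

The tube has stopped dead: no movement over a 1.5 mm command, and 9 N against about 3.5 N of friction. That puts the pins at about y = 189 mm, within their range. I'll back off and lift clear.

Call:
carry_out(xyz=[[-0.2,0,0],[-0.5,0,0],[-1.2,0,0],[-2,0,0],[-2,0,0],[-2,0,-3],[-2,0,-6],[-2,0,-10],[-2,0,-13],[-2,0,-15],[-2,0,-15],[-2,0,-15]], rotation=[[0,0,0],[0,0,0],[0,0,0],[0,0,0],[0,0,0],[0,0,0],[0,0,0],[0,0,0],[0,0,0],[0,0,0],[0,0,0],[0,0,0]])

```text
time: 18.97
tcp_pos: [0.5564, 0.095, 0.2606]
tcp_rot: [[0.154, 0.988, 0.002], [0.988, -0.154, 0.001], [0.001, 0.002, -1.0]]
wrist_force: [0.1, 0.8, -1.1]
grip_width: 0.0118
grasp_force: 0.0
```

```bash
python3 go.py .56 .1 .25 81.1; python3 - <<'E'
from h import *
a=manip.grab_frame("scene");cv2.imwrite("pics/s5.png",cv2.resize(a[80:320,230:450],(550,600),interpolation=cv2.INTER_CUBIC))
E
```

```text
t 18.9667 p [0.5564 0.095  0.2606] F [ 0.08  0.85 -1.08] w 0.011844361668256004 g 0.0
shift cm [0.55 0.28 1.06] rot [ 0.13 -0.07  0.05] q6 0.1996156553567732
```

View pics/s5.png

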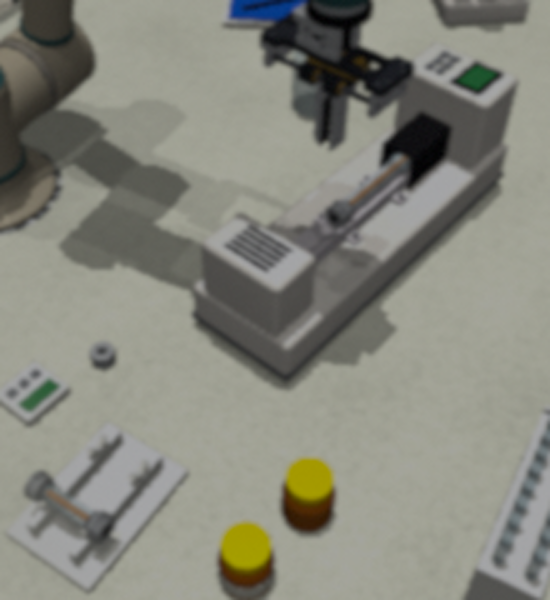

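The tube lies in the trough with its front under the hood (rear cap at crop 338,212). The gripper is clear and everything else is where it was.

```bash
python3 -c "
from bench import manip
print(manip.close_job())"
```

```text
the job is handed in; nothing more can be done
None
```

The long tube is lying in the trough, pushed in under the hood until it bore on the stop pins at about 9 N, including roughly 3.5 N of sliding friction; nothing else on the bench moved, and I handed the job in at about 19 s.

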